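# Ready the condiment carousel and hold it for portioning

### The arm

A 6-joint arm with a two-finger parallel gripper is mounted at the origin on the work surface. World frame = base frame: x ahead of the robot, y to its left, z up, the work surface at z = 0. Lengths are in m, angles in rad, forces in N, time in s.
With the tool pointing down it reaches from about 0.25 to 0.85 m from the base axis. Payload 12.5 kg.
Tool frame: the origin (TCP) lies midway between the tips of the shut fingers; the grasp point (between the pads) lies ctrl.tcp_to_grasp behind it (ctrl.tcp_to_grasp is the distance from the TCP to the grasp point, in m); z points along the fingers, y is the line along which they close (so a half turn about z gives the same grasp; the last joint's range is limited). The gripper opens to 93 mm and grips with 3 to 60 N. Pads are 15 mm wide; open, the fingers measure 128 mm over their backs; the gripper's body (75 mm by 188 mm) begins 65 mm behind the grasp point.
Start: joints at [-1.359, 0.351, 1.652, -0, 1.139, -0.085], TCP at [0.161, -0.526, 0.197] pointing down, gripper open.
Joint ranges: [-2.75, 2.75], [-0.79, 2.1], [0.01, 2.65], [-1.57, 4.71], [0.07, 3.14], [-2.87, 2.87]. Speed limits (rad/s): [2.22, 2.22, 2.79, 3.14, 3.14, 3.14].

### API

Orientations are given as a unit quaternion [x, y, z, w].
In Python, from rig import ctrl gives the robot as it stands.
- The arm moves only by the tool step_arm, never from a script. Its argument "moves" is a list that holds one entry, the list of rows, each a list of 7 numbers: the shift along the world's x, y, z each as a share of 2.5 cm, from -1 to 1, then the turn, a rotation vector about the world's x, y, z each as a share of 0.08 rad, from -1 to 1, then the finger opening in mm, from 0 to 93. A call has 1 to 20 rows; each row shifts and turns the commanded pose from where the row before left it; what a row does not reach is not made up. A row lasts 1/8 s, in which the tool goes at most 62.5 mm and 10.7 degrees, less where a joint would pass 70% of its speed; a pose out of reach is approached as far as the arm can. A call with a number of a shift or a turn outside -1 to 1 is refused whole. A call with a gripper value outside its range is refused whole. The fingers move at their own pace and stop on an object; "grip_force" is the grip in N (left out, the last holds). Time passes only in rows, so rows that do not move let the fingers close. It gives the time, the measured TCP pose, the force, the opening and the grip force at its end, in the units of the state.
- ctrl.get_state(): the state, without advancing time (a new reading comes with each control period).
- ctrl.get_image(name): name is "scene" or "side" or "wrist"; returns (picture, depth): 384x512x3 uint8, blue, green, red; 384x512 float32, m along the optical axis (not along the pixel's ray), 0 where there is no reading.
- ctrl.calibration(name): a dict with "vertical_fov" (degrees; the focal length in pixels is half the picture's height over the tangent of half this angle, whatever the lens; pixels are square), "cx", "cy" (the principal point, pixels), "camera_from_world" (4x4, takes a point from world to camera coordinates); the wrist camera has in their place "mount" (4x4, takes a point from camera to tool coordinates, whose origin is the TCP and whose axes are the flange's). Camera axes: x right, y down, z forward; pixel columns grow to the right and rows downward; lengths in m; the calibration is good to about 2 mm. The wrist camera is an equidistant fisheye: a pixel r from the principal point sees the ray r / f radians off the axis. A picture is of the moment at which its call begins: read the wrist's pose just before it. calibration takes no time and is no camera call.
- ctrl.finish_job(): hands the job in; it is judged then, once.
The state is a dict: "time": time; "joint_positions": joint angles; "dq": joint speeds; "joint_torque": joint torques, N m; "eef_pos": TCP position; "tool_rot": TCP orientation; "ft_force": force on the tool from outside, world axes, zero at the start; "torque": the same for the moment, N m; "gripper_width": finger opening in m; "grip_force": force on a finger pad.
Only numpy, scipy, OpenCV 4.12 (cv2) and the standard library are available. Lean on these libraries where they do the work, as an engineer would, in place of code of your own. Each camera call takes 0.05 s, during which the arm holds its last target. There are 200 camera calls.

### The job

I am portioning meals: put the loose steel sauce cup away by nesting it upright in the matching cup on the condiment carousel and let go of it. Then turn the carousel until its one tall jar stands at the front, lined up with the pointer on the fixed foot, and finish with the gripper still closed on the bar handle in the middle, holding the turntable still there - do not let go. Leave everything else on the counter where it is.

Things in the scene. Friction and masses are not known exactly. Their poses are not given: they have to be found in the camera images.
- cup: Loose stepped steel sauce cup, open at the top, 58 mm tall, wall 3 mm, about 90 g, standing upright on the counter left or right of the carousel. Narrow foot 38 to 40 mm in diameter up to 24 mm, shoulder widening to 54 mm at 31 mm height, then nearly straight to the rim, 58 mm in diameter. Origin: centre of its underside; z along its axis, up.
- tray_cup: The same stepped cup, fixed on the turning tray, open upwards, its underside 28 mm above the counter (rim at 86 mm). Its mouth is 52 mm wide inside. A nested cup's foot rests on the inside of its shoulder, so the nested cup stands about 29 mm higher than this one. Origin: centre of its underside, 90 mm from the carousel's axis, a quarter turn clockwise (seen from above) from the tall jar.
- carousel_handle: Upright-sided steel bar on a post on the carousel's axis, turning with the tray: 64 mm long (its x axis), 14 mm thick (its y axis), 36 mm high. Origin: the middle of the bar, on the turning axis, 161 mm above the counter. The tall jar lies on its -x side and the tray cup on its +y side. The bar stands higher than all the jars; the jars' nearest sides are 62 mm from the axis.
- carousel (a joint): Turn of the tray on its foot, rad, counter-clockwise positive seen from above; free to turn without end, and stays where it is left (friction about 0.1 N m, no spring or detents). 0 and every whole turn (6.283) bring the tall jar to the pointer. It starts at 1.0 to 5.3.
- tall_jar (a point): Top centre of the one tall glass jar (115 mm tall with its metal lid, 57 mm in diameter, lid top 143 mm above the counter), fixed on the tray 90 mm from the axis. The other two jars are of the same kind but 70 mm tall.
- front_mark (a point): Point 28 mm above the counter on the circle of the jars (90 mm from the axis), at the pointer's bearing: the tall jar belongs over it. The pointer itself is a steel cone 40 mm high on a 24 mm wide tongue of the fixed foot, 153 mm from the axis on the side towards the robot (give or take 20 degrees). The tray is a 260 mm wooden disc, its top 28 mm above the counter.
- ramekin: White ceramic bowl 84 mm wide, 45 mm tall, on the other side of the carousel from the cup; leave alone. Origin: centre of its underside.
- meal_left: Filled glass meal container, 150 x 200 x 60 mm, left; leave alone. Origin: centre of its underside.
- meal_right: Filled glass meal container, 150 x 200 x 60 mm, right; leave alone. Origin: centre of its underside.
- oil: Amber oil bottle at the back, 60 mm wide, 200 mm tall; leave alone. Origin: centre of its underside.
- mill: Dark wooden pepper mill at the back, 54 mm wide, 157 mm tall; leave alone. Origin: centre of its underside.
- spoon: Metal spoon with a wooden handle, about 200 mm long, lying flat on the right of the carousel; leave alone. Origin: on its underside, under its middle.
- garlic: Garlic bulb, 54 mm wide, 55 mm tall, on the left of the carousel; leave alone. Origin: centre of its underside.

How it is judged:
By the outcome, as a careful person would: the job done as asked, in the order asked, and still so for the second after the job is handed in, while the arm keeps its last pose, push and grip.
It also fails if it takes over 72 s, if anything falls off the work surface, if the arm or the gripper's body presses on something with over 40 N, if the wrist force passes 120 N, or if a joint passes its speed limit or range.

## Working session

There is one attempt and no reset: what is moved stays moved. The work goes in short steps, Python scripts to look and compute and a tool call to move; the robot and the scene stay as the last step left them, time stands still between calls to the robot, and variables do not carry over. Pictures are saved under pics/ and viewed, at most 10 in all, crops included, and the job is handed in when it is done.

Besides the shell and the picture viewer there is one more tool, called after "Request:" by a JSON object that holds its "op" and its "data", one argument or row to a line. step_arm: Moves the arm, as the interface text tells. Shift numbers are shares of 2.5 cm and turn numbers shares of 0.08 rad, none past 1 either way. Its arguments: {"type":"object","properties":{"moves":{"type":"array","items":{"type":"array","items":{"type":"array","items":{"type":"number"}}}},"grip_force":{"type":"number"}},"required":["moves"]}

```bash
mkdir -p pics; ls; cat > h.py <<'E'
import numpy as np, cv2
from rig import ctrl
def cal(n):
    c=ctrl.calibration(n); f=192/np.tan(np.radians(c["vertical_fov"])/2); return c,f
def pts(n,depth):
    c,f=cal(n); v,u=np.mgrid[0:384,0:512]
    P=np.stack([(u-c["cx"])/f*depth,(v-c["cy"])/f*depth,depth],-1)
    T=np.linalg.inv(np.array(c["camera_from_world"])); return P@T[:3,:3].T+T[:3,3]
def ray(n,u,v,z):
    c,f=cal(n); T=np.linalg.inv(np.array(c["camera_from_world"]))
    d=T[:3,:3]@np.array([(u-c["cx"])/f,(v-c["cy"])/f,1]); o=T[:3,3]
    return o+d*(z-o[2])/d[2]
E
python3 - <<'E'
from h import *
print(ctrl.get_state()); print(ctrl.tcp_to_grasp)
ims=[]
for n in("scene","side"):
    i,d=ctrl.get_image(n); np.savez(n+"0.npz",i=i,d=d); cv2.imwrite(f"pics/{n}0.png",i)
    c=ctrl.calibration(n); print(n,np.linalg.inv(c["camera_from_world"]).round(3).tolist(),c["vertical_fov"],c["cx"],c["cy"])
print(ctrl.calibration("wrist"))
E
```

```text
pics
{'time': 0.0, 'joint_positions': array([-1.35860416e+00,  3.51239276e-01,  1.65243823e+00,  1.51850381e-05,
        1.13909510e+00, -8.45871293e-02]), 'dq': array([ 0.00101529,  0.00065132, -0.00093578,  0.00016377, -0.00040955,
       -0.00088378]), 'joint_torque': array([-3.21361098e-03, -4.97322965e+01, -2.85257381e+01,  6.97065541e-02,
        2.57064519e-02, -1.24556909e-04]), 'eef_pos': array([ 0.16079876, -0.52557638,  0.19689441]), 'tool_rot': array([ 9.89010742e-01,  1.47842498e-01, -3.07362255e-05, -5.89212745e-04]), 'ft_force': array([ 1.0667242 , -0.33552962,  0.09896548]), 'torque': array([-0.0304129 , -0.01548261, -0.02729132]), 'grip_force': 0.0, 'gripper_width': 0.09342326202175223}
0.0188
scene [[0.128, 0.707, -0.695, 1.569], [0.992, -0.078, 0.104, -0.133], [0.019, -0.703, -0.711, 1.118], [0.0, 0.0, 0.0, 1.0]] 48.0141855134251 260.1367128600385 191.50637344827229
side [[-0.911, -0.322, 0.258, 0.337], [-0.412, 0.682, -0.604, 0.635], [0.018, -0.656, -0.754, 0.915], [0.0, 0.0, 0.0, 1.0]] 54.58118235302913 264.2376584877275 186.56534113744976
{'vertical_fov': 65.70646984690485, 'cx': 252.97519402999782, 'cy': 185.23688286653754, 'mount': array([[-5.84692287e-04, -9.62598150e-01, -2.70932574e-01,
         7.44612243e-02],
       [ 9.99999617e-01, -3.86428872e-04, -7.85126509e-04,
        -1.05817905e-03],
       [ 6.51065156e-04, -2.70932930e-01,  9.62598007e-01,
        -1.87493935e-01],
       [ 0.00000000e+00,  0.00000000e+00,  0.00000000e+00,
         1.00000000e+00]])}
```

View pics/scene0.png

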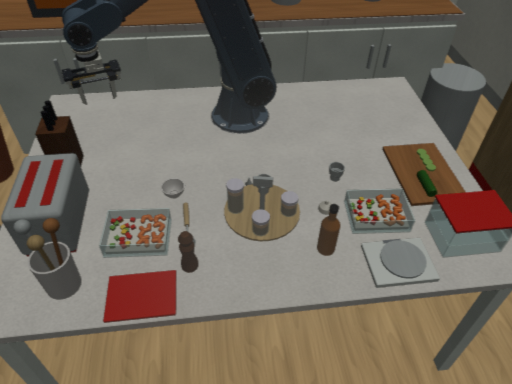

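View pics/side0.png

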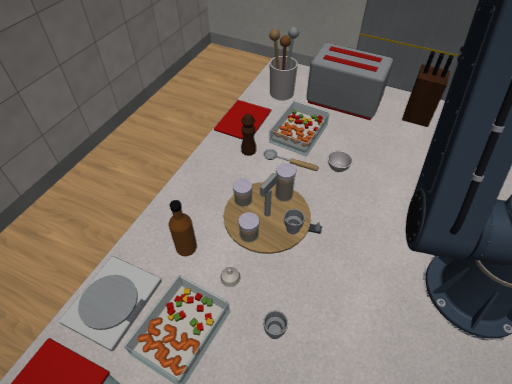

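Scene view: the loose cup is at (337,170), the carousel at (262,207), and the tall jar at (235,190). Side view: the tall jar is at (286,180), the bar at (270,184), the tray cup at (294,222), the pointer at (316,228), the loose cup at (275,322), and the garlic at (230,276). Next I'll measure these.

```bash
cat > m.py <<'E'
from h import *
import sys
def comp(n,i,d):
    P=pts(n,d); 
    print(n)
    def blob(name,box,z0,z1):
        u0,v0,u1,v1=box; m=np.zeros(d.shape,np.uint8); m[v0:v1,u0:u1]=1
        m&=((P[...,2]>z0)&(P[...,2]<z1)&(d>0)).astype(np.uint8)
        q=P[m>0]; 
        if len(q)<5: print(name,len(q)); return
        (cx,cy),r=cv2.minEnclosingCircle(q[:,:2].astype(np.float32))
        print(name,len(q),"mean",q.mean(0).round(4),"lo",q.min(0).round(3),"hi",q.max(0).round(3),"circ",round(cx,4),round(cy,4),round(r,4))
        return q
    B=dict(scene=dict(car=(215,165,310,240),cup=(322,155,350,185)),side=dict(car=(215,150,330,255),cup=(255,305,295,345)))[n]
    blob("tall",B["car"],.136,.150); q=blob("bar",B["car"],.168,.19)
    if q is not None:
        (c,s,a)=cv2.minAreaRect(q[:,:2].astype(np.float32)); print(" rect",c,s,a)
    blob("short",B["car"],.092,.104); blob("tray",B["car"],.022,.033)
    blob("cuprim",B["cup"],.052,.064)
    blob("cupall",B["cup"],.03,.07)
for n in("scene","side"):
    z=np.load(n+"0.npz"); comp(n,z["i"],z["d"])
i=np.load("side0.npz")["i"]; j=np.load("scene0.npz")["i"]
a=cv2.resize(i[150:350,215:335],None,fx=3,fy=3,interpolation=cv2.INTER_CUBIC)
b=cv2.resize(j[155:245,215:355],None,fx=3,fy=3,interpolation=cv2.INTER_CUBIC)
o=np.zeros((600,780,3),np.uint8); o[:,:360]=a; o[:270,360:]=b
cv2.imwrite("pics/crop0.png",o)
E
python3 m.py
```

```text
scene
tall 224 mean [ 0.5799 -0.0576  0.1436] lo [ 0.546 -0.095  0.136] hi [0.606 0.049 0.15 ] circ 0.5823 -0.022 0.0735
bar 108 mean [0.5944 0.0195 0.1771] lo [ 0.58  -0.012  0.168] hi [0.606 0.052 0.184] circ 0.5923 0.0202 0.0318
 rect (0.5936161279678345, 0.020023055374622345) (0.06349191069602966, 0.019724542275071144) 80.81002807617188
short 457 mean [0.6421 0.0389 0.0987] lo [ 0.573 -0.095  0.092] hi [0.711 0.137 0.104] circ 0.5947 0.0203 0.1176
tray 2041 mean [0.6105 0.0169 0.0288] lo [ 0.441 -0.109  0.022] hi [0.721 0.15  0.033] circ 0.5802 0.0209 0.1423
cuprim 60 mean [0.4383 0.3163 0.0571] lo [0.41  0.29  0.052] hi [0.47  0.345 0.064] circ 0.4403 0.3202 0.0323
cupall 181 mean [0.4365 0.3187 0.0467] lo [0.407 0.29  0.03 ] hi [0.47  0.345 0.064] circ 0.4392 0.3179 0.0324
side
tall 269 mean [ 0.5721 -0.0574  0.143 ] lo [ 0.543 -0.098  0.136] hi [0.6   0.051 0.15 ] circ 0.583 -0.0234 0.0753
bar 124 mean [0.5874 0.0241 0.1773] lo [ 0.576 -0.01   0.168] hi [0.6   0.051 0.182] circ 0.5885 0.0212 0.0318
 rect (0.5872492790222168, 0.021444234997034073) (0.06296983361244202, 0.014659000560641289) 77.99833679199219
short 612 mean [0.6291 0.0516 0.0979] lo [ 0.544 -0.074  0.092] hi [0.704 0.138 0.104] circ 0.5961 0.0263 0.1125
tray 3116 mean [0.5768 0.0391 0.0281] lo [ 0.434 -0.292  0.022] hi [0.772 0.15  0.033] circ 0.5889 -0.0745 0.2248
cuprim 128 mean [0.4351 0.3158 0.057 ] lo [0.406 0.288 0.052] hi [0.463 0.346 0.062] circ 0.4343 0.317 0.0294
cupall 308 mean [0.4356 0.3132 0.047 ] lo [0.406 0.288 0.03 ] hi [0.463 0.346 0.062] circ 0.4343 0.317 0.0294
```

View pics/crop0.png

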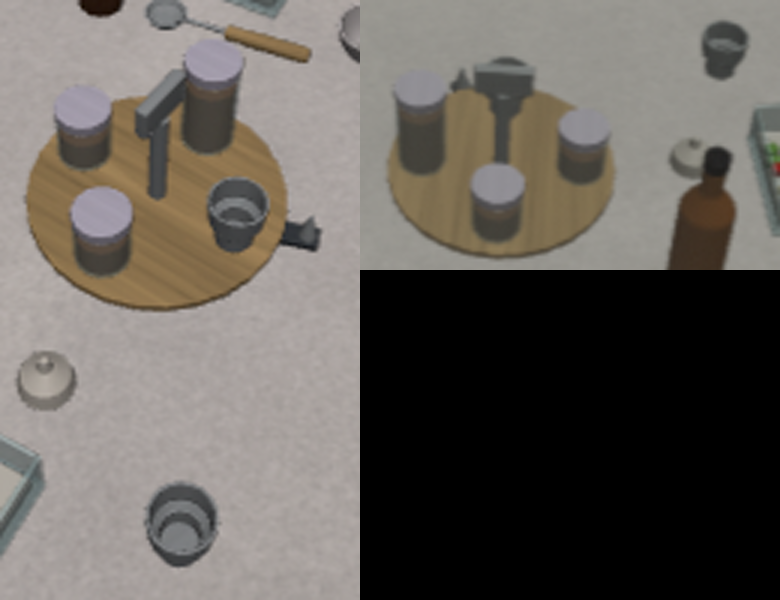

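The tray cup is at the front near the pointer, the tall jar is on the -y side, and the axis is at about (0.59, 0.02). I'll refine these values with cleaner masks.

```bash
cat > m2.py <<'E'
from h import *
for n in("scene","side"):
    z=np.load(n+"0.npz"); d=z["d"]; P=pts(n,d); hsv=cv2.cvtColor(z["i"],cv2.COLOR_BGR2HSV)
    near=(np.hypot(P[...,0]-.59,P[...,1]-.02)<.19)&(d>0)
    for nm,lo,hi in(("tall",.138,.149),("short",.093,.103),("trayrim?",.080,.091),("pointer",.012,.06)):
        m=near&(P[...,2]>lo)&(P[...,2]<hi)
        if nm=="pointer": m&=(np.hypot(P[...,0]-.59,P[...,1]-.02)>.138)
        k,l,s,_=cv2.connectedComponentsWithStats(m.astype(np.uint8))
        for c in range(1,k):
            if s[c,4]<12: continue
            q=P[l==c]; (x,y),r=cv2.minEnclosingCircle(q[:,:2].astype(np.float32))
            print(n,nm,s[c],"circ",round(x,4),round(y,4),round(r,4),"mean",q.mean(0).round(4))
    # wooden tray ellipse -> ray onto z=.028
    m=((hsv[...,0]>8)&(hsv[...,0]<25)&(hsv[...,1]>75)&near).astype(np.uint8)
    q=P[(m>0)&(abs(P[...,2]-.028)<.004)]
    h=cv2.convexHull(q[:,:2].astype(np.float32))[:,0]
    A=np.c_[2*h,np.ones(len(h))]; s=np.linalg.lstsq(A,(h**2).sum(1),rcond=None)[0]
    print(n,"tray fit",s[:2].round(4),"r",np.sqrt(s[2]+s[:2]@s[:2]).round(4))
for nm,n,u,v,zz in(("tip","side",317.7,223,.04),("tip","scene",249,177.5,.04)):
    for zz in(.04,.05,.06): print(n,zz,ray(n,u,v,zz).round(4))
E
python3 m2.py
```

```text
scene tall [227 178  17  14 185] circ 0.5755 -0.0665 0.0309 mean [ 0.5763 -0.0681  0.1436]
scene tall [256 185  11   4  18] circ 0.595 0.0141 0.0163 mean [0.5967 0.0154 0.1451]
scene short [282 191  17  14 180] circ 0.6084 0.1102 0.0303 mean [0.61   0.1085 0.0987]
scene short [227 195  17   7  34] circ 0.5811 -0.0695 0.0271 mean [ 0.5961 -0.0702  0.0983]
scene short [260 195   6   4  13] circ 0.5934 0.021 0.0092 mean [0.5968 0.0198 0.0977]
scene short [252 209  18  16 205] circ 0.6805 0.0034 0.0306 mean [0.6827 0.0028 0.0988]
scene trayrim? [258 174  13   3  21] circ 0.4846 0.0403 0.0215 mean [0.48   0.0421 0.085 ]
scene trayrim? [260 197   6   4  14] circ 0.594 0.0206 0.0089 mean [0.5961 0.0201 0.0856]
scene trayrim? [228 198  16   6  35] circ 0.5873 -0.0683 0.025 mean [ 0.5963 -0.0684  0.0856]
scene trayrim? [281 201  17   7  40] circ 0.6151 0.1062 0.0267 mean [0.6288 0.102  0.0855]
scene trayrim? [252 220  18   7  35] circ 0.6876 0.0017 0.027 mean [0.7007 0.0012 0.0851]
scene pointer [246 177   6   8  23] circ 0.4447 -0.0086 0.0104 mean [ 0.4438 -0.0087  0.0242]
scene tray fit [0.
[... 646 characters left out ...]
 trayrim? [233 189  19   8  36] circ 0.6737 0.0118 0.0266 mean [0.6685 0.0224 0.086 ]
side trayrim? [265 202   6   4  16] circ 0.5871 0.0227 0.0074 mean [0.5862 0.0261 0.0853]
side trayrim? [284 209  21  18 100] circ 0.4996 0.0368 0.0293 mean [0.5003 0.0368 0.0849]
side trayrim? [239 225  20   8  42] circ 0.6018 0.1163 0.0258 mean [0.5955 0.1273 0.085 ]
side pointer [313 222   9   9  40] circ 0.4417 -0.0117 0.0129 mean [ 0.4383 -0.0069  0.0214]
side tray fit [0.588  0.0213] r 0.1282
side 0.04 [ 0.4396 -0.0046  0.04  ]
side 0.05 [0.4384 0.0027 0.05  ]
side 0.06 [0.4372 0.01   0.06  ]
scene 0.04 [ 0.4409 -0.0074  0.04  ]
scene 0.05 [ 0.4514 -0.0086  0.05  ]
scene 0.06 [ 0.4619 -0.0097  0.06  ]
```

Request:
{"op": "step_arm", "data": {
  "moves": [
    [[0.324,0.99,0,0,0,-0.176,93],[0.324,0.99,0,0,0,-0.176,93],[0.324,0.99,0,0,0,-0.176,93],[0.324,0.99,0,0,0,-0.176,93],[0.324,0.99,0,0,0,-0.176,93],[0.324,0.99,0,0,0,-0.176,93],[0.324,0.99,0,0,0,-0.176,93],[0.324,0.99,0,0,0,-0.176,93],[0.324,0.99,0,0,0,-0.176,93],[0.324,0.99,0,0,0,-0.176,93],[0.324,0.99,0,0,0,-0.176,93],[0.324,0.99,0,0,0,-0.176,93],[0.324,0.99,0,0,0,-0.176,93],[0.324,0.99,0,0,0,-0.176,93],[0.324,0.99,0,0,0,-0.176,93],[0.324,0.99,0,0,0,-0.176,93],[0.324,0.99,0,0,0,-0.176,93]]
  ],
  "grip_force": 15
}}

```text
time: 2.22
eef_pos: [0.2986, -0.1043, 0.1973]
tool_rot: [1.0, 0.028, -0.0, -0.0]
ft_force: [-0.7, 0.4, -0.4]
gripper_width: 0.0932
grip_force: 0.0
```

Request:
{"op": "step_arm", "data": {
  "moves": [
    [[0.324,0.99,0,0,0,-0.176,93],[0.324,0.99,0,0,0,-0.176,93],[0.324,0.99,0,0,0,-0.176,93],[0.324,0.99,0,0,0,-0.176,93],[0.324,0.99,0,0,0,-0.176,93],[0.324,0.99,0,0,0,-0.176,93],[0.324,0.99,0,0,0,-0.176,93],[0.324,0.99,0,0,0,-0.176,93],[0.324,0.99,0,0,0,-0.176,93],[0.324,0.99,0,0,0,-0.176,93],[0.324,0.99,0,0,0,-0.176,93],[0.324,0.99,0,0,0,-0.176,93],[0.324,0.99,0,0,0,-0.176,93],[0.324,0.99,0,0,0,-0.176,93],[0.324,0.99,0,0,0,-0.176,93],[0.324,0.99,0,0,0,-0.176,93],[0.324,0.99,0,0,0,-0.176,93],[0,0,0,0,0,0,93]]
  ]
}}

```text
time: 4.47
eef_pos: [0.4362, 0.3164, 0.1969]
tool_rot: [0.996, -0.09, -0.0, 0.0]
ft_force: [-0.6, 0.3, -0.3]
gripper_width: 0.0926
grip_force: 0.0
```

```bash
cat >> h.py <<'E'
from scipy.spatial.transform import Rotation as R
def wrist():
    s=ctrl.get_state(); i,d=ctrl.get_image("wrist"); c=ctrl.calibration("wrist")
    f=192/np.tan(np.radians(c["vertical_fov"])/2)
    v,u=np.mgrid[0:384,0:512]; x=u-c["cx"]; y=v-c["cy"]; r=np.hypot(x,y)+1e-9; t=r/f
    D=np.stack([np.sin(t)*x/r,np.sin(t)*y/r,np.cos(t)],-1)
    P=D/D[...,2:]*d[...,None]; M=np.array(c["mount"]); Q=R.from_quat(s["tool_rot"]).as_matrix()
    P=P@M[:3,:3].T+M[:3,3]; P=P@Q.T+s["eef_pos"]
    Dw=D@M[:3,:3].T@Q.T; o=Q@M[:3,3]+s["eef_pos"]
    return s,i,d,P,Dw,o
def yaw(s): 
    x=R.from_quat(s["tool_rot"]).as_matrix()[:,0]; return np.arctan2(x[1],x[0])
def show(s): print("t",round(s["time"],2),"tcp",s["eef_pos"].round(4),"yaw",yaw(s).round(4),"w",round(s["gripper_width"],4),"q",s["joint_positions"].round(2),"F",s["ft_force"].round(1))
def circles(P,d,c0,rad,lo,hi,mn=30):
    m=(np.hypot(P[...,0]-c0[0],P[...,1]-c0[1])<rad)&(d>0)&(P[...,2]>lo)&(P[...,2]<hi)
    k,l,st,_=cv2.connectedComponentsWithStats(m.astype(np.uint8))
    for c in range(1,k):
        if st[c,4]<mn: continue
        q=P[l==c]; (x,y),r=cv2.minEnclosingCircle(q[:,:2].astype(np.float32))
        print(st[c],"circ",round(x,4),round(y,4),round(r,4),"mean",q.mean(0).round(4))
E
python3 - <<'E'
from h import *
s,i,d,P,D,o=wrist(); show(s); cv2.imwrite("pics/w1.png",i)
circles(P,d,(.436,.317),.07,.05,.064)
circles(P,d,(.436,.317),.07,.03,.064)
E
```

```text
t 4.47 tcp [0.4362 0.3164 0.1969] yaw -0.1806 w 0.0926 q [0.54 0.33 1.68 0.   1.13 2.29] F [-0.6  0.3 -0.3]
[227 145  50  51 531] circ 0.4358 0.3195 0.0291 mean [0.4331 0.3192 0.057 ]
[ 227  144   50   52 1008] circ 0.4358 0.3195 0.0291 mean [0.4296 0.32   0.048 ]
```

View pics/w1.png

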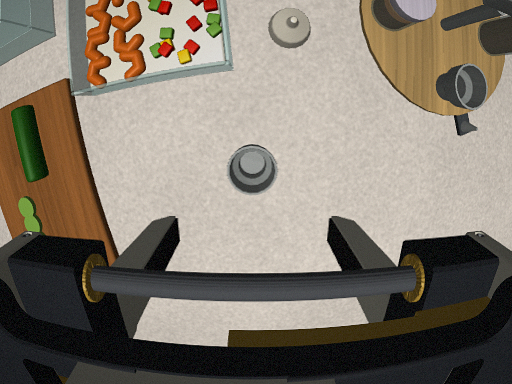

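The wrist view shows the loose cup at (252,168), with nothing in the way of the fingers; the tray cup is at (463,88). The cup centre measures (0.436, 0.319) with radius 29 mm, so I'll descend.

Request:
{"op": "step_arm", "data": {
  "moves": [
    [[0,0.08,-0.83,0,0,0,93],[0,0,-0.83,0,0,0,93],[0,0,-0.83,0,0,0,93],[0,0,-0.83,0,0,0,93],[0,0,-0.83,0,0,0,93],[0,0,-0.83,0,0,0,93],[0,0,-0.83,0,0,0,93],[0,0,-0.83,0,0,0,93],[0,0,0,0,0,0,93],[0,0,0,0,0,0,62],[0,0,0,0,0,0,45],[0,0,0,0,0,0,45],[0,0,0,0,0,0,45],[0,0,0,0,0,0,45],[0,0,0,0,0,0,45],[0,0,0,0,0,0,45]]
  ],
  "grip_force": 15
}}

```text
time: 6.52
eef_pos: [0.4364, 0.3177, 0.0317]
tool_rot: [0.996, -0.091, 0.0, -0.0]
ft_force: [-0.6, -0.4, 4.7]
gripper_width: 0.0577
grip_force: 15.0
```

Request:
{"op": "step_arm", "data": {
  "moves": [
    [[0,0,0.3,0,0,0,45],[0,0,0.7,0,0,0,45],[0,0,1,0,0,0,45],[0,0,1,0,0,0,45],[0,0,1,0,0,0,45],[0,0,1,0,0,0,45],[0,0,1,0,0,0,45],[0,0,0,0,0,0,45]]
  ]
}}

```text
time: 7.52
eef_pos: [0.437, 0.318, 0.1837]
tool_rot: [0.996, -0.091, 0.002, -0.001]
ft_force: [-0.5, 0.3, -0.5]
gripper_width: 0.0579
grip_force: 15.0
```

```bash
python3 - <<'E'
from h import *
s,i,d,P,D,o=wrist(); show(s); cv2.imwrite("pics/w2.png",i)
z=s["eef_pos"][2]
for a,b in((.005,.04),(.018,.034)):
  print("cup"); circles(P,d,s["eef_pos"],.029,z+a,z+b)
print("traycup"); circles(P,d,(.5,.037),.045,.076,.095)
print("pointer"); circles(P,d,(.44,-.006),.03,.012,.06,8)
j,e=ctrl.get_image("side"); Q=pts("side",e); print("side"); circles(Q,e,s["eef_pos"],.032,z+.018,z+.034,8)
cv2.imwrite("pics/s2.png",j)
E
```

```text
t 7.53 tcp [0.437  0.318  0.1837] yaw -0.1819 w 0.0579 q [ 0.54  0.35  1.69 -0.    1.1   2.3 ] F [-0.5  0.3 -0.5]
cup
[ 206  180  100   93 3534] circ 0.437 0.318 0.029 mean [0.4323 0.3185 0.2037]
cup
[ 206  184   99   89 2217] circ 0.437 0.318 0.029 mean [0.4345 0.3179 0.2082]
traycup
[459  63  37  49 668] circ 0.4998 0.0386 0.0298 mean [0.5008 0.0379 0.0826]
pointer
[469 110  12   6  38] circ 0.4634 -0.0014 0.012 mean [0.4641 0.0018 0.0279]
[468 123  17  11 127] circ 0.44 -0.0055 0.0082 mean [ 0.4397 -0.0038  0.0238]
side
[285 282   4   4   9] circ 0.4284 0.2908 0.0029 mean [0.4286 0.2908 0.2091]
[281 289  12  20  48] circ 0.4185 0.3191 0.0216 mean [0.412  0.3191 0.2073]
```

View pics/w2.png

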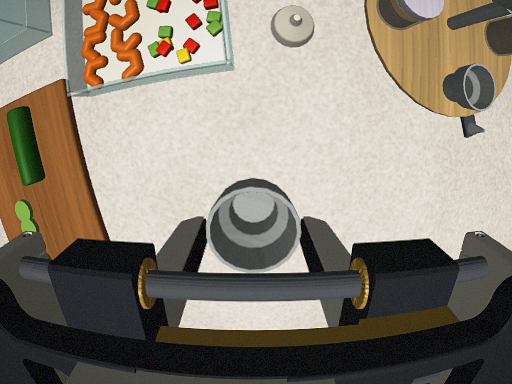

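The cup is held upright and centred between the fingers, with its foot at (253,207). The tray cup is visible at (468,88). I'll move above it.

Request:
{"op": "step_arm", "data": {
  "moves": [
    [[0.1,0,0,0,0,0,45],[0.2,-0.5,0,0,0,0,45],[0.21,-1,0,0,0,0,45],[0.21,-1,0,0,0,0,45],[0.21,-1,0,0,0,0,45],[0.21,-1,0,0,0,0,45],[0.21,-1,0,0,0,0,45],[0.21,-1,0,0,0,0,45],[0.21,-1,0,0,0,0,45],[0.21,-1,0,0,0,0,45],[0.21,-1,0,0,0,0,45],[0.21,-1,0,0,0,0,45],[0.2,-0.72,0,0,0,0,45],[0.14,0,0,0,0,0,45],[0,0,0,0,0,0,45]]
  ]
}}

```text
time: 9.5
eef_pos: [0.5048, 0.0374, 0.1813]
tool_rot: [0.996, -0.091, -0.0, -0.0]
ft_force: [0.2, 0.5, -2.0]
gripper_width: 0.0574
grip_force: 15.0
```

```bash
python3 - <<'E'
from h import *
s,i,d,P,D,o=wrist(); show(s)
print("traycup"); circles(P,d,(.5,.037),.045,.078,.095)
print("jars"); circles(P,d,(.59,.02),.13,.136,.15); circles(P,d,(.59,.02),.13,.092,.104)
print("bar"); m=(np.hypot(P[...,0]-.59,P[...,1]-.02)<.05)&(P[...,2]>.17)&(P[...,2]<.19)&(d>0)
print(m.sum(), cv2.minAreaRect(P[m][:,:2].astype(np.float32)) if m.sum()>5 else "")
j,e=ctrl.get_image("side"); Q=pts("side",e); print("side"); circles(Q,e,(.5,.037),.032,.078,.095,8); circles(Q,e,(.5,.037),.032,.15,.22,8)
o=np.zeros((384,780,3),np.uint8); o[:,:512]=i; o[:360,512:]=cv2.resize(j[140:260,230:320],(268,360)); cv2.imwrite("pics/w3.png",o)
E
```

```text
t 9.5 tcp [0.5048 0.0374 0.1813] yaw -0.182 w 0.0574 q [-0.02  0.29  1.78  0.    1.07  1.73] F [ 0.2  0.5 -2. ]
traycup
[226 155  57  35 333] circ 0.5013 0.0375 0.0283 mean [0.5155 0.0343 0.0855]
jars
[ 334   59   67   71 3615] circ 0.5723 -0.0675 0.0287 mean [ 0.5725 -0.0659  0.143 ]
[ 226    0   61   27 1259] circ 0.6719 0.0045 0.0277 mean [0.6634 0.0061 0.0979]
[ 131   64   59   59 2685] circ 0.6062 0.1085 0.0288 mean [0.6059 0.1074 0.0981]
[323  73  16  48 138] circ 0.5722 -0.0509 0.0224 mean [ 0.5722 -0.0431  0.0982]
bar
2164 ((0.5892773866653442, 0.020143229514360428), (0.06376586109399796, 0.014475109986960888), 79.50931549072266)
side
[284 209  21  18 116] circ 0.5 0.0365 0.0295 mean [0.5004 0.0356 0.0838]
[287 180  22  28 299] circ 0.5001 0.0364 0.031 mean [0.4946 0.0387 0.1835]
```

View pics/w3.png

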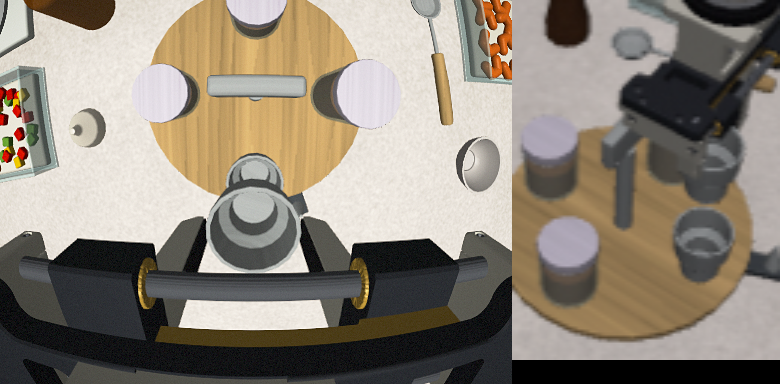

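The cup in the gripper is directly over the tray cup, which is at (255,175). The bar is at (256,86), the tall jar at (367,94), and the tray cup centre comes out at about (0.501, 0.037). I'll correct x by -4 mm and lower.

Request:
{"op": "step_arm", "data": {
  "moves": [
    [[-0.16,-0.02,-0.5,0,0,0,45],[0,0,-0.8,0,0,0,45],[0,0,-0.75,0,0,0,45],[0,0,-0.4,0,0,0,45],[0,0,-0.4,0,0,0,45],[0,0,-0.4,0,0,0,45],[0,0,-0.3,0,0,0,45],[0,0,0,0,0,0,45]]
  ]
}}

```text
time: 10.6
eef_pos: [0.5006, 0.0366, 0.0923]
tool_rot: [0.996, -0.091, -0.0, 0.0]
ft_force: [-0.1, -0.6, -1.3]
gripper_width: 0.0573
grip_force: 15.0
```

Request:
{"op": "step_arm", "data": {
  "moves": [
    [[0,0,-0.08,0,0,0,45],[0,0,-0.06,0,0,0,45],[0,0,-0.04,0,0,0,45],[0,0,0,0,0,0,45]]
  ]
}}

```text
time: 11.1
eef_pos: [0.5014, 0.0365, 0.0886]
tool_rot: [0.996, -0.091, 0.001, -0.0]
ft_force: [1.0, -0.6, 2.9]
gripper_width: 0.0574
grip_force: 15.0
```

The force has risen by about 4 N, so the cup is seated. I'll release and lift.

Request:
{"op": "step_arm", "data": {
  "moves": [
    [[0,0,0,0,0,0,62],[0,0,0,0,0,0,75],[0,0,0,0,0,0,85],[0,0,0,0,0,0,85],[0,0,0,0,0,0,85],[0,0,0.4,0,0,0,85],[0,0,1,0,0,0,85],[0,0,1,0,0,0,85],[0,0,1,0,0,0,85],[0,0,1,0,0,0,85],[0,0,1,0,0,0,85],[0,0,0,0,0,0,85]]
  ]
}}

```text
time: 12.6
eef_pos: [0.5016, 0.0366, 0.2251]
tool_rot: [0.996, -0.091, 0.002, -0.0]
ft_force: [0.1, 0.2, -0.8]
gripper_width: 0.085
grip_force: 0.0
```

```bash
python3 - <<'E'
from h import *
s,i,d,P,D,o=wrist(); show(s)
print("cup"); circles(P,d,(.5,.037),.045,.105,.125)
j,e=ctrl.get_image("side"); Q=pts("side",e); print("side"); circles(Q,e,(.5,.037),.045,.105,.125,8)
q=Q[(np.hypot(Q[...,0]-.501,Q[...,1]-.037)<.031)&(e>0)&(Q[...,2]<.14)]; print("top",np.percentile(q[:,2],[90,98]).round(4))
m=(np.hypot(P[...,0]-.5,P[...,1]-.037)<.035)&(P[...,2]>.1)&(P[...,2]<.13)&(d>0); q=P[m]
# rim plane tilt
rim=q[q[:,2]>np.percentile(q[:,2],50)]; A=np.c_[rim[:,:2],np.ones(len(rim))]; print("tilt",np.linalg.lstsq(A,rim[:,2],rcond=None)[0].round(3), np.percentile(q[:,2],[50,98]))
m=(np.hypot(P[...,0]-.59,P[...,1]-.02)<.05)&(P[...,2]>.17)&(P[...,2]<.19)&(d>0)
print(m.sum(), cv2.minAreaRect(P[m][:,:2].astype(np.float32)))
circles(P,d,(.59,.02),.13,.136,.15); circles(P,d,(.59,.02),.13,.092,.104)
o=np.zeros((384,780,3),np.uint8); o[:,:512]=i; o[:360,512:]=cv2.resize(j[140:260,230:320],(268,360)); cv2.imwrite("pics/w4.png",o)
E
```

```text
t 12.6 tcp [0.5016 0.0366 0.2251] yaw -0.1819 w 0.085 q [-0.02  0.23  1.74 -0.    1.16  1.73] F [ 0.1  0.2 -0.8]
cup
[226 150  55  54 675] circ 0.5009 0.0376 0.0287 mean [0.4969 0.0382 0.1134]
side
[285 202  21  20 143] circ 0.4998 0.0363 0.0296 mean [0.4994 0.037  0.1121]
top [0.1132 0.1163]
tilt [-0.021  0.     0.126] [0.11424917 0.11678988]
1437 ((0.5892698168754578, 0.02069607749581337), (0.06401777267456055, 0.014324972406029701), 78.70077514648438)
[ 320   62   59   60 2694] circ 0.5722 -0.0675 0.0286 mean [ 0.5723 -0.0661  0.143 ]
[ 228    0   54   35 1539] circ 0.6768 0.0036 0.0285 mean [0.6704 0.0049 0.098 ]
[ 146   66   51   52 2043] circ 0.6063 0.1088 0.0288 mean [0.6059 0.1075 0.0982]
[312  74  18  44  95] circ 0.5714 -0.0528 0.0238 mean [ 0.5711 -0.0436  0.0978]
[231 161  46  37 221] circ 0.499 0.0374 0.0252 mean [0.4857 0.0396 0.0984]
```

View pics/w4.png

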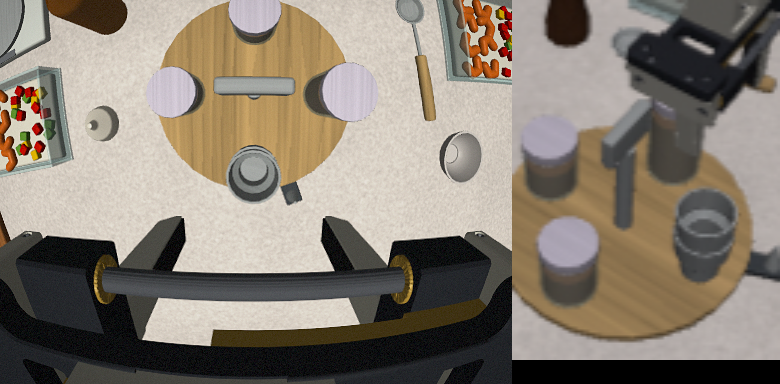

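The cup is nested and level, with its rim at about 0.115 m and its mouth at (253,174); the carousel did not move. Next I'll turn the tool and go over the bar.

Request:
{"op": "step_arm", "data": {
  "moves": [
    [[0.175,-0.032,0,0,0,0.976,45],[0.175,-0.032,0,0,0,0.976,45],[0.175,-0.032,0,0,0,0.976,45],[0.175,-0.032,0,0,0,0.976,45],[0.175,-0.032,0,0,0,0.976,45],[0.175,-0.032,0,0,0,0.976,45],[0.175,-0.032,0,0,0,0.976,45],[0.175,-0.032,0,0,0,0.976,45],[0.175,-0.032,0,0,0,0.976,45],[0.175,-0.032,0,0,0,0.976,45],[0.175,-0.032,0,0,0,0.976,45],[0.175,-0.032,0,0,0,0.976,45],[0.175,-0.032,0,0,0,0.976,45],[0.175,-0.032,0,0,0,0.976,45],[0.175,-0.032,0,0,0,0.976,45],[0.175,-0.032,0,0,0,0.976,45],[0.175,-0.032,0,0,0,0.976,45],[0.175,-0.032,0,0,0,0.976,45],[0.175,-0.032,0,0,0,0.976,45],[0.175,-0.032,0,0,0,0.976,45]]
  ]
}}

```text
time: 15.2
eef_pos: [0.5879, 0.0206, 0.2218]
tool_rot: [0.771, 0.637, -0.001, -0.001]
ft_force: [0.4, -1.1, -0.2]
gripper_width: 0.0451
grip_force: 0.0
```

Request:
{"op": "step_arm", "data": {
  "moves": [
    [[0,0,0,0,0,0,45],[0,0,0,0,0,0,45]]
  ]
}}

```text
time: 15.45
eef_pos: [0.5879, 0.0206, 0.2225]
tool_rot: [0.772, 0.636, -0.0, -0.0]
ft_force: [0.5, 0.9, -0.6]
gripper_width: 0.0447
grip_force: 0.0
```

```bash
python3 - <<'E'
from h import *
s,i,d,P,D,o=wrist(); show(s); cv2.imwrite("pics/w5.png",i)
m=(np.hypot(P[...,0]-.589,P[...,1]-.02)<.045)&(P[...,2]>.172)&(P[...,2]<.186)&(d>0)
print(m.sum(), cv2.minAreaRect(P[m][:,:2].astype(np.float32)) if m.sum()>9 else "")
E
```

```text
t 15.45 tcp [0.5879 0.0206 0.2225] yaw 1.378 w 0.0447 q [-0.04  0.4   1.52  0.    1.23  0.15] F [ 0.5  0.9 -0.6]
1226 ((0.5890845656394958, 0.021349500864744186), (0.06227560341358185, 0.013626119121909142), 79.47564697265625)
```

Request:
{"op": "step_arm", "data": {
  "moves": [
    [[0.05,0,-0.6,0,0,0,45],[0,0,-0.8,0,0,0,45],[0,0,-0.8,0,0,0,45],[0,0,-0.6,0,0,0,45],[0,0,-0.34,0,0,0,45],[0,0,0,0,0,0,45],[0,0,0,0,0,0,22],[0,0,0,0,0,0,5],[0,0,0,0,0,0,5],[0,0,0,0,0,0,5],[0,0,0,0,0,0,5],[0,0,0,0,0,0,5]]
  ],
  "grip_force": 30
}}

```text
time: 17.0
eef_pos: [0.5907, 0.0204, 0.145]
tool_rot: [0.771, 0.636, 0.001, 0.001]
ft_force: [6.9, -1.0, -2.3]
gripper_width: 0.0137
grip_force: 30.0
```

```bash
cat > ang.py <<'E'
from h import *
s,i,d,P,D,o=wrist(); show(s); print("torque",s["torque"].round(2),"grip",s["grip_force"])
for n in("wrist","scene","side"):
    if n!="wrist": j,d=ctrl.get_image(n); P=pts(n,d); cv2.imwrite(f"pics/{n}_last.png",j)
    print(n,"tall"); circles(P,d,(.5893,.0205),.125,.138,.149,60)
    print("short"); circles(P,d,(.5893,.0205),.125,.093,.103,100)
    print("cup"); circles(P,d,(.5893,.0205),.125,.106,.122,40)
    print("pointer"); m=d*((np.hypot(P[...,0]-.5893,P[...,1]-.0205)>.138)); circles(P,m,(.44,-.006),.035,.014,.06,8)
E
python3 ang.py
```

```text
t 17.0 tcp [0.5907 0.0204 0.145 ] yaw 1.3796 w 0.0137 q [-0.04  0.48  1.6  -0.    1.06  0.15] F [ 6.9 -1.  -2.3]
torque [-0.19 -1.02 -0.01] grip 30.00762015581131
wrist tall
[ 232  301   43   29 1134] circ 0.5723 -0.0675 0.0226 mean [ 0.5727 -0.0656  0.1431]
short
[ 217   52   72   70 3987] circ 0.6065 0.1088 0.0288 mean [0.6063 0.1088 0.0982]
[ 325  163   61   63 2955] circ 0.6776 0.0037 0.0287 mean [0.6763 0.0052 0.098 ]
[141 166  39  39 148] circ 0.5136 0.0456 0.0228 mean [0.5212 0.0505 0.098 ]
[120 173  52  54 418] circ 0.4998 0.0371 0.0254 mean [0.4858 0.0288 0.0981]
cup
[ 111  168   66   68 1211] circ 0.5012 0.0375 0.0293 mean [0.4983 0.036  0.113 ]
pointer
scene tall
[227 178  17  14 187] circ 0.5734 -0.0689 0.0306 mean [ 0.5767 -0.0683  0.1437]
short
[281 191  18  14 180] circ 0.6097 0.1074 0.031 mean [0.6101 0.1081 0.0984]
[252 209  18  15 199] circ 0.6794 0.0024 0.0299 mean [0.682  0.0032 0.0988]
cup
[227 191  17   8  60] circ 0.5814 -0.0691 0.0266 mean [ 0.596  -0.0691  0.114 ]
pointer
[247 177   5   8  20] circ 0.4425 -0.0075 0.0084 mean [ 0.4432 -0.0076  0.0251]
side tall
short
[233 178  20  16 242] circ 0.6773 0.0026 0.029 mean [0.6759 0.0044 0.0977]
[239 212  21  18 291] circ 0.6048 0.1077 0.0293 mean [0.6046 0.1093 0.098 ]
cup
[277 179  13   7  44] circ 0.5707 -0.0491 0.0189 mean [ 0.5702 -0.0437  0.113 ]
[285 202  21  20 135] circ 0.4999 0.0364 0.0294 mean [0.4996 0.0364 0.1124]
pointer
[315 222   6   8  30] circ 0.4377 -0.0067 0.0075 mean [ 0.4377 -0.0057  0.0247]
```

The bar is gripped. The axis from both jar pairs is (0.589, 0.0206). The tall jar bears -101° and the pointer -170°, so the turn is about -69° (15.1 units clockwise). I'll do most of it, and shift x by +1.5 mm to relieve the side force.

Request:
{"op": "step_arm", "data": {
  "moves": [
    [[0.06,0,0,0,0,-0.1,5],[0,0,0,0,0,-0.3,5],[0,0,0,0,0,-0.5,5],[0,0,0,0,0,-0.7,5],[0,0,0,0,0,-0.8,5],[0,0,0,0,0,-0.9,5],[0,0,0,0,0,-0.9,5],[0,0,0,0,0,-0.9,5],[0,0,0,0,0,-0.9,5],[0,0,0,0,0,-0.9,5],[0,0,0,0,0,-0.9,5],[0,0,0,0,0,-0.9,5],[0,0,0,0,0,-0.9,5],[0,0,0,0,0,-0.9,5],[0,0,0,0,0,-0.9,5],[0,0,0,0,0,-0.9,5],[0,0,0,0,0,-0.7,5],[0,0,0,0,0,-0.5,5],[0,0,0,0,0,-0.3,5],[0,0,0,0,0,-0.1,5]]
  ]
}}

```text
time: 19.65
eef_pos: [0.5913, 0.0198, 0.145]
tool_rot: [0.991, 0.133, 0.0, 0.001]
ft_force: [-0.2, -5.4, 1.6]
gripper_width: 0.0135
grip_force: 30.0
```

```bash
python3 ang.py; python3 - <<'E'
from h import *
c=ctrl.calibration("wrist"); f=192/np.tan(np.radians(c["vertical_fov"])/2); M=np.array(c["mount"])
Q=R.from_quat([.996,-.0908,.001,0]).as_matrix(); eef=np.array([.5016,.0366,.2251])
i=cv2.imread("pics/w4.png")[:,:512]; g=i.max(2)
m=np.zeros(g.shape,np.uint8); m[175:210,276:306]=(g[175:210,276:306]<110)
v,u=np.nonzero(m); print("px",len(u),u.min(),u.max(),v.min(),v.max())
x=u-c["cx"];y=v-c["cy"];r=np.hypot(x,y);t=r/f
D=np.stack([np.sin(t)*x/r,np.sin(t)*y/r,np.cos(t)],-1)@M[:3,:3].T@Q.T; o=Q@M[:3,3]+eef
for z in(.0,.015,.03):
    p=o+D*((z-o[2])/D[:,2])[:,None]; (X,Y),rr=cv2.minEnclosingCircle(p[:,:2].astype(np.float32)); a=p[:,:2]-[.5894,.0206]
    print(z,p.mean(0).round(4),X,Y,rr,"bearing",(np.degrees(np.arctan2(a[:,1].mean(),a[:,0].mean()))).round(2))
cv2.imwrite("pics/ptr.png",cv2.resize(i[165:215,265:320],None,fx=10,fy=10,interpolation=cv2.INTER_CUBIC))
E
```

```text
t 19.65 tcp [0.5913 0.0198 0.145 ] yaw 0.2666 w 0.0135 q [-0.04  0.48  1.59 -0.    1.07  1.26] F [-0.2 -5.4  1.6]
torque [-0.91  0.11  0.04] grip 30.02124398946762
wrist tall
[ 232  301   43   29 1129] circ 0.5037 -0.0031 0.0226 mean [ 0.5049 -0.0026  0.1433]
short
[ 217   52   72   70 3979] circ 0.6761 0.0446 0.0289 mean [0.676  0.0447 0.0982]
[ 325  163   61   63 2967] circ 0.6136 -0.0656 0.0287 mean [ 0.6145 -0.0642  0.098 ]
[140 166  40  40 155] circ 0.5782 0.0994 0.023 mean [0.5849 0.0945 0.0978]
[121 174  52  53 420] circ 0.5643 0.1081 0.0254 mean [0.5507 0.1167 0.0981]
cup
[ 111  168   67   68 1224] circ 0.5653 0.1076 0.0294 mean [0.5629 0.1088 0.113 ]
pointer
scene tall
[244 167  12   9  62] circ 0.5169 -0.0107 0.0223 mean [ 0.5197 -0.0094  0.1434]
short
[229 197  17  14 181] circ 0.6155 -0.0647 0.0297 mean [ 0.6188 -0.0668  0.0984]
[265 208  18  15 201] circ 0.6784 0.0443 0.0298 mean [0.6803 0.0441 0.0983]
cup
[244 173  13  10  46] circ 0.5143 -0.0133 0.0252 mean [ 0.5246 -0.0143  0.114 ]
[279 179  17  14  95] circ 0.5661 0.1059 0.0306 mean [0.5659 0.1072 0.1128]
pointer
side tall
[291 186  21  17 278] circ 0.5012 -0.0041 0.0295 mean [ 0.5014 -0.002   0.143 ]
short
[227 188  20  17 251] circ 0.6723 0.0431 0.0305 mean [0.6741 0.0451 0.098 ]
cup
[290 197  20  13  73] circ 0.5015 -0.0009 0.0275 mean [0.4986 0.0157 0.1135]
[252 213  22  20 143] circ 0.5643 0.1066 0.0298 mean [0.5638 0.1066 0.1124]
pointer
[315 222   6   8  29] circ 0.4376 -0.006 0.0075 mean [ 0.4379 -0.0053  0.0251]
px 335 276 301 175 204
0.0 [ 0.4415 -0.0062  0.    ] 0.44838958978652954 -0.004195009358227253 0.026350483298301697 bearing -169.72
0.015 [ 0.4463 -0.0051  0.015 ] 0.45297694206237793 -0.0031633535400032997 0.025396481156349182 bearing -169.81
0.03 [ 0.4511 -0.004   0.03  ] 0.4575642943382263 -0.0021316977217793465 0.024442492052912712 bearing -169.9
```

View pics/ptr.png

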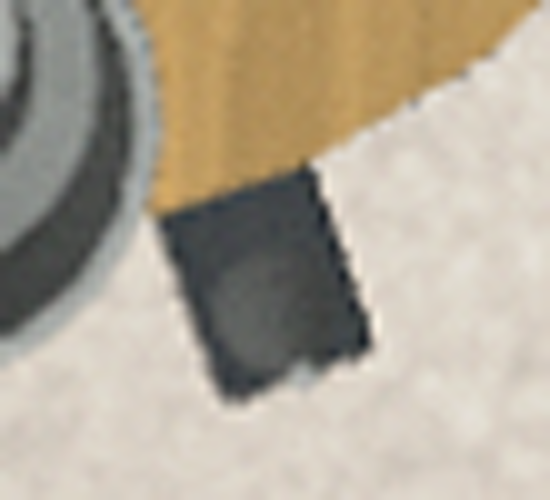

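The crop shows the pointer's tongue with its edges at (162,215)–(225,398) and (312,165)–(370,345), and the cone tip at about (300,372). I'll cast these pixels to get a bearing.

```bash
python3 - <<'E'
from h import *
c=ctrl.calibration("wrist"); f=192/np.tan(np.radians(c["vertical_fov"])/2); M=np.array(c["mount"])
Q=R.from_quat([.996,-.0908,.001,0]).as_matrix(); eef=np.array([.5016,.0366,.2251]); o=Q@M[:3,3]+eef
ax=np.array([.5894,.0206])
def p(cu,cv_,z):
    x=265+(cu+.5)/10-.5-c["cx"];y=165+(cv_+.5)/10-.5-c["cy"];r=np.hypot(x,y);t=r/f
    D=Q@M[:3,:3]@np.array([np.sin(t)*x/r,np.sin(t)*y/r,np.cos(t)]); return (o+D*(z-o[2])/D[2])[:2]
def b(a): return np.degrees(np.arctan2(a[1],a[0])).round(2)
for z in(.006,.012):
    L1,L2,R1,R2=p(162,215,z),p(225,398,z),p(312,165,z),p(370,345,z)
    print(z,"width",np.linalg.norm(L1-R1).round(4),"edge dirs",b(L2-L1),b(R2-R1),"mid",b((L1+R1)/2-ax),b((L2+R2)/2-ax),"r",np.linalg.norm((L2+R2)/2-ax).round(4))
for z in(.04,.05): 
    t=p(300,372,z); print("tip",z,t.round(4),b(t-ax),np.linalg.norm(t-ax).round(4))
# jar bearing now
for A,B in(((.6761,.0446),ax),((.6136,-.0656),ax),((.5653,.1076),ax)): print("brg",b(np.array(A)-B))
print("pair", b(np.array([.6136,-.0656])-np.array([.5653,.1076])))
E
```

```text
0.006 width 0.0226 edge dirs -170.62 -170.81 mid -169.22 -169.48 r 0.1645
0.012 width 0.0223 edge dirs -170.62 -170.81 mid -169.26 -169.51 r 0.1623
tip 0.04 [ 0.4398 -0.0069] -169.57 0.1521
tip 0.05 [ 0.4434 -0.0061] -169.63 0.1484
brg 15.47
brg -74.32
brg 105.48
pair -74.42
```

The pointer bears about -169.8° and the tall jar is now at -164.5°. The remaining turn is -5.3° (1.16 units).

Request:
{"op": "step_arm", "data": {
  "moves": [
    [[0,-0.03,0,0,0,-0.3,5],[0,0,0,0,0,-0.4,5],[0,0,0,0,0,-0.3,5],[0,0,0,0,0,-0.16,5],[0,0,0,0,0,0,5],[0,0,0,0,0,0,5]]
  ]
}}

```text
time: 20.55
eef_pos: [0.5913, 0.0197, 0.145]
tool_rot: [0.996, 0.087, 0.0, 0.0]
ft_force: [1.4, -2.9, 5.0]
gripper_width: 0.0137
grip_force: 30.0
```

```bash
python3 ang.py | grep -A12 -E "^t|wrist|torque" | head -14; python3 - <<'E'
from h import *
a=cv2.imread("pics/side_last.png"); b=cv2.imread("pics/scene_last.png")
o=np.zeros((480,780,3),np.uint8); o[:480,:480]=cv2.resize(a[140:260,215:335],(480,480)); o[:270,480:]=cv2.resize(b[150:240,210:310],(300,270)); cv2.imwrite("pics/fin.png",o)
E
```

```text
t 20.55 tcp [0.5913 0.0197 0.145 ] yaw 0.1746 w 0.0137 q [-0.05  0.48  1.59 -0.    1.07  1.35] F [ 1.4 -2.9  5. ]
torque [-0.5  -0.13  0.07] grip 30.006026029586792
wrist tall
[ 232  301   43   29 1129] circ 0.5018 0.0051 0.0224 mean [0.5031 0.0053 0.1433]
short
[ 217   52   72   70 3984] circ 0.6781 0.0364 0.0288 mean [0.6779 0.0364 0.0982]
[ 324  163   62   63 2971] circ 0.6055 -0.0677 0.0286 mean [ 0.6064 -0.0661  0.0981]
[140 166  40  40 164] circ 0.5855 0.1002 0.0229 mean [0.5922 0.0948 0.098 ]
[120 173  53  54 426] circ 0.5727 0.1099 0.0253 mean [0.5598 0.1195 0.098 ]
cup
[ 111  168   67   68 1233] circ 0.5734 0.1088 0.0294 mean [0.5714 0.1108 0.113 ]
pointer
scene tall
short
```

View pics/fin.png

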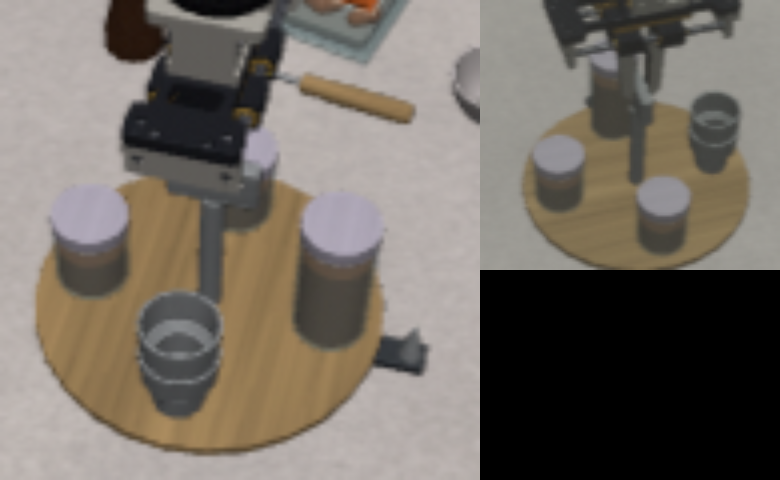

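The final view shows the tall jar lined up with the pointer (410,350 in the crop), the nested cup upright at (180,345), and the gripper closed on the bar. The jar bears -169.7° against -169.8° for the pointer, so I'm handing in.

```bash
python3 -c "
from rig import ctrl
print(ctrl.finish_job())"
```

```text
the job is handed in; nothing more can be done
None
```

The job is handed in: the cup is nested upright in the tray cup and released, the tall jar measures within about half a degree of the pointer, and the gripper is still closed on the bar, at about 21 s of the 72 s allowed.

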